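# Dock and wind the spring drive of a tube rotator

### The job

Set the orange spring drive gently into the blue-walled well of the white tube rotator, key up, and let go of it; then wind its brass key clockwise, a part turn at a time, until the black pointer stands in the green sector of the dial, never running on into the red. Do not wind it before it sits in the well, and leave the tip box, the bottle and the tube rack as they are.

Things in the scene. Friction and masses are not known exactly. Their poses are not given: they have to be found in the camera images.
- drive_mid (a point): Centre (half-way up) of the spring drive: a loose orange block 68 mm long (x), 52 wide (y), 56 tall (z, up), about 0.35 kg. On its top a white dial, 51 mm across, and the winding key, reaching 28 mm above the top. Lift it across the 52 mm width, pads on the upper part of the block.
- drive: The same drive, origin at the centre of its underside, axes as drive_mid. Dial surface and pointer lie up to 60 mm above it. Green sector on the dial: 3.65 to 4.15 rad clockwise of its +x; red sector: 4.4 rad to the key's stop at 4.9.
- key_grip (a point): On the key's vertical axis (the drive's centre), 76 mm above the drive's underside, 8 mm below the key's top. The key is a flat brass wing 36 mm long (x), 10 mm thick (y), from 62 to 84 mm above the underside; grip it across the 10 mm with the fingertips above the dial. The black dial pointer, 25 mm long, points along this +x.
- key (a joint): Winding of the key, rad, growing clockwise from above: at v the pointer is v clockwise of the drive's +x. Starts at 0.3 to 1.1; right between 3.6 and 4.2 (green). The spring resists with a torque rising from about 0.08 to 0.13 N m. The key stays where it is let go, but turned anticlockwise it unwinds.
- dock_seat (a point): Floor centre of the fixed rotator's well, 30 mm above the bench. Well 76 mm long (x), 60 wide (y); blue walls 14 mm tall, lips sloping out to 21 mm above the floor. The drive goes in lengthwise along x, either way round. Base 115 mm square round the well; tube carousel (radius 58 mm, up to 51 mm above the floor) centred 145 mm off towards +x.
- tipbox_mid (a point): Centre of a loose yellow pipette-tip box, 90 x 80 x 55 mm (bystander; 0.25 kg).
- reagent_mid (a point): Middle, 60 mm up, of an amber reagent bottle, 64 mm diameter and 120 mm tall (bystander; 0.35 kg).
- rack_mid (a point): Centre of a loose blue tube rack 110 x 55 x 35 mm; tube caps stand 10 mm above it (bystander; 0.3 kg).
There are look-alikes about, which are no part of the job. Leave any pink or purple look-alike of the drive alone.

How it is judged:
By the outcome, as a careful person would: the job done as asked, in the order asked, and still so for the second after the job is handed in, with the robot touching nothing.
It also fails if it takes over 67 s, if anything falls off the work surface, if the arm or the gripper's body presses on something with over 40 N, if the wrist force passes 120 N, or if a joint passes its speed limit or range.

### The arm

A 7-joint arm with a two-finger parallel gripper is mounted at the origin on the work surface. World frame = base frame: x ahead of the robot, y to its left, z up, the work surface at z = 0. Lengths are in m, angles in rad, forces in N, time in s.
With the tool pointing down it reaches from about 0.4 to 0.85 m from the base axis. Payload 4.5 kg.
Tool frame: the origin (TCP) lies midway between the tips of the shut fingers; the grasp point (between the pads) lies 19 mm behind it; x points along the fingers, y is the direction in which the jaws open and shut, and the axes are right-handed (so a half turn about x gives the same grasp; the last joint's range is limited). The gripper opens to 88 mm and grips with 3 to 60 N. Pads are 18 mm wide; open, the fingers measure 123 mm over their backs; the gripper's body (75 mm by 187 mm) begins 45 mm behind the grasp point.
Start: joints at [1.233, 0.689, -0.195, 1.565, 0.157, 0.902, -0.215], TCP at [0.227, -0.582, 0.239] pointing down, gripper open.
Joint ranges: [-3.01, 3.01], [-0.46, 2.08], [-1.47, 1.51], [0.13, 2.56], [-1, 4.14], [0.04, 2.09], [-2.66, 2.66]. Speed limits (rad/s): [2.57, 2.57, 3.14, 3.14, 3.14, 3.14, 3.14].

### API

Orientations are given as a unit quaternion [x, y, z, w].
In Python, from plant import r gives the robot as it stands.
- The arm moves only by the tool arm_command, never from a script. Its argument "plan" is a list of rows, each a list of 5 numbers: the finger opening in m, from 0 to 0.0881, then the shift along the tool's x, y, z in m, then the turn about the tool's x in rad. In form: [[grip, dx, dy, dz, roll], ...]. A call has 1 to 12 rows; each row shifts and turns the commanded pose from where the row before left it, along the tool's axes as they then stand; what a row does not reach is not made up. A row lasts 1/8 s, in which the tool goes at most 62.5 mm and 10.7 degrees, less where a joint would pass 70% of its speed; a pose out of reach is approached as far as the arm can. A call is refused whole if a number of a shift passes 0.0625 or a number of a turn 0.188, either way. A call with a gripper value outside its range is refused whole. The fingers move at their own pace and stop on an object; "force" is the grip in N (left out, the last holds). Time passes only in rows, so rows that do not move let the fingers close. It gives the time, the measured TCP pose, the force and the opening at its end, in the units of the state.
- r.get_state(): the state, without advancing time (a new reading comes with each control period).
- r.snapshot(name): name is "side" or "top"; returns (picture, depth): 384x512x3 uint8, red, green, blue; 384x512 float32, m along the optical axis (not along the pixel's ray), 0 where there is no reading.
- r.calibration(name): a dict with "fx", "fy", "cx", "cy" (pixels), "k1" (the pictures are not rectified: a ray, as slopes to the right and down, at radius r is drawn at 1 + k1 r^2 times it, then the intrinsics apply), "eye" and "orientation" of the camera in the world. Camera axes: x right, y down, z forward; pixel columns grow to the right and rows downward; lengths in m; the calibration is good to about 2 mm. A picture is of the moment at which its call begins. calibration takes no time and is no camera call.
- r.finish_job(): hands the job in, once; it reports no verdict.
The state is a dict: "clock": time; "q": joint angles; "qd": joint speeds; "joint_torque": joint torques, N m; "tool_pos": TCP position; "eef_rot": TCP orientation; "contact_force": force on the tool from outside, world axes, zero at the start; "moment": the same for the moment, N m; "opening": opening from 0.0 (shut) to 1.0 (fully open).
Only numpy, scipy, OpenCV 4.12 (cv2) and the standard library are available. Lean on these libraries where they do the work, as an engineer would, in place of code of your own. Each camera call takes 0.05 s, during which the arm holds its last target.

## Working session

There is one attempt and no reset: what is moved stays moved. The work goes in short steps, Python scripts to look and compute and a tool call to move; the robot and the scene stay as the last step left them, time stands still between calls to the robot, and variables do not carry over. Pictures are saved under pics/ and viewed, and the job is handed in when it is done.

Besides the shell and the picture viewer there is one more tool, called after "Emit:" by a JSON object that holds its "api" and its "payload". arm_command: Moves the arm, as the interface text tells. Its arguments: {"type":"object","properties":{"plan":{"type":"array","items":{"type":"array","items":{"type":"number"}}},"force":{"type":"number"}},"required":["plan"]}

```bash
mkdir -p pics; ls
cat > h.py <<'E'
import numpy as np, cv2, pickle
from scipy.spatial.transform import Rotation as R
from plant import r
def snap(n,tag):
    p,d=r.snapshot(n); cv2.imwrite(f'pics/{tag}.png',cv2.cvtColor(p,cv2.COLOR_RGB2BGR)); np.savez(f'pics/{tag}.npz',p=p,d=d); return p,d
def ray(n,uv):
    c=r.calibration(n); uv=np.atleast_2d(np.float64(uv))
    x=(uv[:,0]-c['cx'])/c['fx'];y=(uv[:,1]-c['cy'])/c['fy'];k=c['k1']
    rd=np.hypot(x,y);rr=rd.copy()
    for _ in range(30): rr=rd/(1+k*rr**2)
    s=1/(1+k*rr**2)
    d=np.c_[x*s,y*s,np.ones(len(x))]
    return np.array(c['eye']),R.from_quat(c['orientation']).as_matrix() if len(np.ravel(c['orientation']))==4 else np.reshape(c['orientation'],(3,3)),d
def onz(n,uv,z):
    e,M,d=ray(n,uv); w=d@M.T; return e+w*((z-e[2])/w[:,2])[:,None]
def bydepth(n,uv,dep):
    e,M,d=ray(n,uv); return e+(d*np.reshape(dep,(-1,1)))@M.T
def proj(n,P):
    c=r.calibration(n);e,M,_=ray(n,[[0,0]]);q=(np.atleast_2d(P)-e)@M
    s=q[:,:2]/q[:,2:];s=s*(1+c['k1']*(s**2).sum(1))[:,None]
    return s*[c['fx'],c['fy']]+[c['cx'],c['cy']]
E
python3 - <<'E'
from h import *
for n in('top','side'): snap(n,n+'0'); print(r.calibration(n))
s=r.get_state();print({k:np.round(v,3) for k,v in s.items()})
E
```

```text
pics
{'fx': 413.4673419597514, 'fy': 413.4673419597514, 'cx': 258.6537522428046, 'cy': 188.33071292244927, 'k1': 0.028475911833020635, 'eye': array([0.27713512, 0.05810028, 1.1788899 ]), 'orientation': array([ 0.73766475, -0.66684856,  0.06967583, -0.07942916])}
{'fx': 443.82239836583915, 'fy': 443.82239836583915, 'cx': 264.8380700047911, 'cy': 192.76115533501027, 'k1': 0.045926419755249234, 'eye': array([-0.09198265,  0.77548976,  0.80110317]), 'orientation': array([-0.30668041,  0.84537232, -0.40916023,  0.15453374])}
{'clock': np.float64(0.1), 'q': array([ 1.233,  0.69 , -0.194,  1.566,  0.157,  0.902, -0.215]), 'qd': array([ 0.001, -0.   , -0.002, -0.003,  0.002,  0.001, -0.   ]), 'joint_torque': array([-1.0000e-03, -5.2850e+01, -1.2710e+00, -1.5384e+01, -5.2000e-02,
        2.0000e-03,  0.0000e+00]), 'tool_pos': array([ 0.227, -0.582,  0.238]), 'eef_rot': array([-0.695, -0.131,  0.695, -0.13 ]), 'contact_force': array([-0.432,  0.061,  0.952]), 'moment': array([0.029, 0.008, 0.017]), 'opening': np.float64(1.003)}
```

View pics/top0.png

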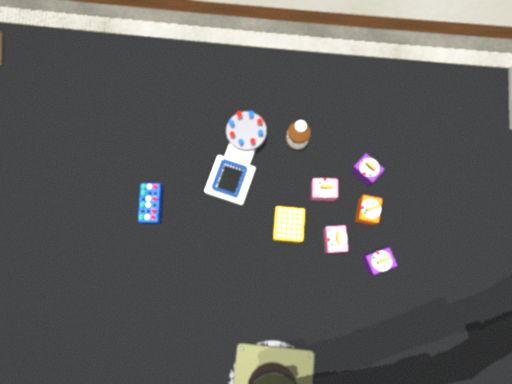

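View pics/side0.png

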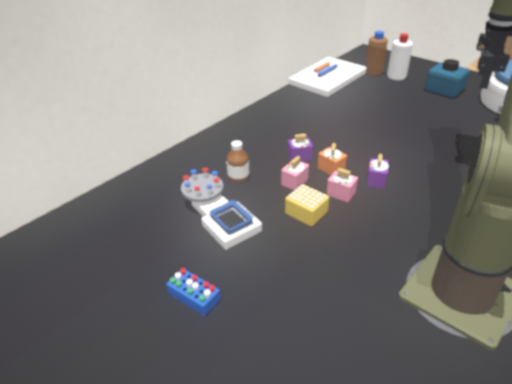

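The five candidates in the top view are orange at (370,209), pink at (325,188) and (336,239), and purple at (369,168) and (381,261). Only (370,209) is orange. I'll confirm it in an enlarged crop and measure it.

Run:
```python
from h import *
t=np.load('pics/top0.npz');s=np.load('pics/side0.npz')
A=cv2.resize(t['p'][180:240,340:400],(480,480),interpolation=cv2.INTER_CUBIC)
B=cv2.resize(s['p'][135:180,310:355],(310,310),interpolation=cv2.INTER_CUBIC)
im=np.zeros((480,790,3),np.uint8);im[:,:480]=A;im[:310,480:]=B
cv2.imwrite('pics/crop0.png',im[:,:,::-1])
C=cv2.resize(t['p'][100:215,195:275],(400,575),interpolation=cv2.INTER_CUBIC)
cv2.imwrite('pics/crop1.png',C[:,:,::-1])
for n,d in(('top',t),('side',s)):
    hsv=cv2.cvtColor(d['p'],cv2.COLOR_RGB2HSV)
    m=cv2.inRange(hsv,(4,150,90),(16,255,255)); 
    k,l,st,c=cv2.connectedComponentsWithStats(m)
    for i in range(1,k):
        if st[i,4]>15: print(n,st[i],c[i].round(1))
```

```text
top [289 123  21  19 195] [297.9 134.3]
top [355 195  28  30 193] [364.7 211.7]
```

View pics/crop0.png

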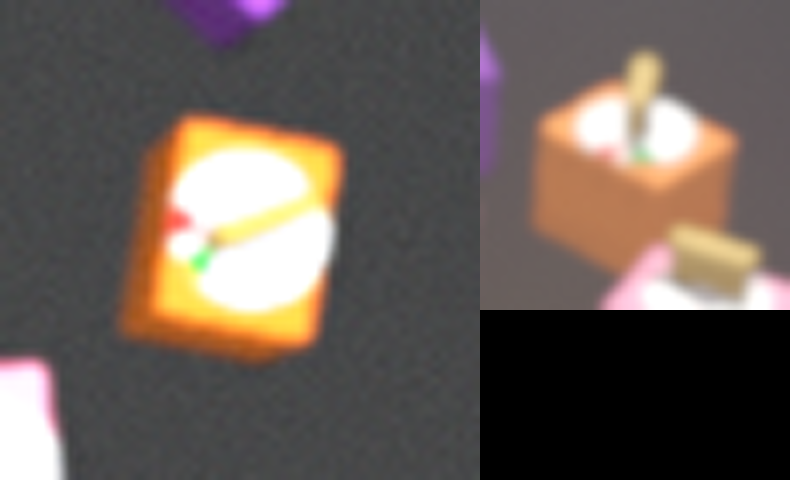

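View pics/crop1.png

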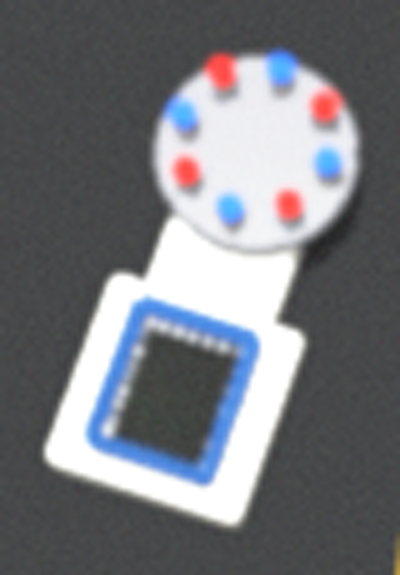

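Run:
```python
from h import *
t=np.load('pics/top0.npz');p,d=t['p'],t['d']
def pts(box):
    x0,y0,x1,y1=box;v,u=np.mgrid[y0:y1,x0:x1];uv=np.c_[u.ravel(),v.ravel()]
    return uv,bydepth('top',uv,d[y0:y1,x0:x1].ravel())
def rect(P,tag):
    (c,wh,a)=cv2.minAreaRect(P[:,:2].astype(np.float32));print(tag,np.round(c,4),np.round(wh,4),round(a,1),len(P))
uv,P=pts((345,185,395,235)); print('bench z',np.median(P[:,2]))
hsv=cv2.cvtColor(p,cv2.COLOR_RGB2HSV)
m=(P[:,2]>.045)&(P[:,2]<.068); rect(P[m],'drive depth top')
# by color on plane z=.056 : bright orange/dial
reg=np.zeros(p.shape[:2],np.uint8);reg[185:235,345:395]=1
col=((p.max(2)>200)&(reg>0)).astype(np.uint8)
v,u=np.nonzero(col);rect(onz('top',np.c_[u,v],.056),'drive bright')
def cen(mask,z,tag):
    v,u=np.nonzero(mask);print(tag,len(u),u.mean() if len(u) else 0,v.mean() if len(u) else 0);return onz('top',[[u.mean(),v.mean()]],z)[0]
H,S,V=[hsv[...,i].astype(int) for i in range(3)]
print('red',cen((reg>0)&((H<4)|(H>172))&(S>90)&(V>150),.059,'r'));print('green',cen((reg>0)&(H>45)&(H<80)&(S>70),.059,'g'))
key=(reg>0)&(H>17)&(H<28)&(S>60)&(S<190)
v,u=np.nonzero(key);K=onz('top',np.c_[u,v],.08);rect(K,'key z.08')
ks=P[P[:,2]>.074];print(len(ks)); rect(ks,'key depth') if len(ks)>4 else 0
# dock
reg=np.zeros(p.shape[:2],np.uint8);reg[150:210,195:262]=1
blue=(reg>0)&(H>95)&(H<120)&(S>110)&(V>80)
v,u=np.nonzero(blue);rect(onz('top',np.c_[u,v],.050),'lip z.05')
full=cv2.morphologyEx(blue.astype(np.uint8),cv2.MORPH_CLOSE,np.ones((3,3)))
cs,h=cv2.findContours(full,cv2.RETR_CCOMP,cv2.CHAIN_APPROX_NONE)
for c,hh in zip(cs,h[0]):
    if len(c)>20: rect(onz('top',c[:,0,:],.05),'contour hole' if hh[3]>=0 else 'outer')
uv,P=pts((195,150,262,210)); z=P[:,2]
wh=(p[uv[:,1],uv[:,0]].min(1)>200)
print('hist z',np.histogram(z,bins=np.arange(-.01,.1,.01)))
for z0 in(.018,): 
    m=(z>z0)&(z<.06);rect(P[m],'dock all')
uv,P=pts((215,100,280,160));m=(P[:,2]>.05)&(P[:,2]<.09);c,r_=cv2.minEnclosingCircle(P[m][:,:2].astype(np.float32));print('carousel',c,r_)
for nm,px,z in(('bottle',(299,127),.12),('tip',(289,224),.055),('pink1',(325,188),.06),('purple1',(369,168),.06)):print(nm,onz('top',[px],z)[0])
# side check
s=r.get_state();print(R.from_quat(s['eef_rot']).as_matrix().round(3))
```

```text
bench z 0.001662203648939653
drive depth top [ 0.4647 -0.2119] [0.0653 0.1317] 67.9 434
drive bright [ 0.4661 -0.2119] [0.0712 0.1383] 64.5 556
r 4 362.25 207.0
red [ 0.49265708 -0.20146168  0.059     ]
g 6 364.8333333333333 212.0
green [ 0.47954124 -0.20910858  0.059     ]
key z.08 [ 0.4873 -0.2181] [0.0491 0.0641] 84.3 138
58
key depth [ 0.3917 -0.0867] [0.0135 0.369 ] 36.2 58
lip z.05 [0.5411 0.1717] [0.0748 0.0899] 77.0 306
outer [0.5411 0.1717] [0.0748 0.0899] 77.0 101
contour hole [0.5406 0.1727] [0.0657 0.0799] 76.8 86
hist z (array([ 892, 1183,   41,  691,  765,  301,  129,    0,    0,    0]), array([-0.01,  0.  ,  0.01,  0.02,  0.03,  0.04,  0.05,  0.06,  0.07,
        0.08,  0.09]))
dock all [0.5638 0.1675] [0.1154 0.1618] 77.3 1896
carousel (0.6598755121231079, 0.14928364753723145) 0.08174490928649902
bottle [ 0.68279048 -0.00700077  0.12      ]
tip [ 0.42635839 -0.00642835  0.055     ]
pink1 [ 0.53533374 -0.09656409  0.06      ]
purple1 [ 0.6045715  -0.21451098  0.06      ]
[[-0.001  0.363 -0.932]
 [ 0.001 -0.932 -0.363]
 [-1.    -0.002  0.   ]]
```

Run:
```python
from h import *
t=np.load('pics/top0.npz');p,d=t['p'],t['d']
def rect(P,tag):
    b=cv2.minAreaRect(P[:,:2].astype(np.float32));print(tag,np.round(b[0],4),np.round(b[1],4),round(b[2],1),len(P));return b
def comp(m,seed):
    k,l,st,c=cv2.connectedComponentsWithStats(m.astype(np.uint8),connectivity=4);return l==l[seed[1],seed[0]]
def sub(m): 
    # upsampled contour for subpixel
    return m
v,u=np.mgrid[0:384,0:512];uv=np.c_[u.ravel(),v.ravel()]
Z=bydepth('top',uv,d.ravel())[:,2].reshape(d.shape)
up=cv2.resize(p[180:240,340:400],None,fx=8,fy=8,interpolation=cv2.INTER_LINEAR)
for th in(190,200,215):
    m=comp(up.max(2)>th,(250,180));vv,uu=np.nonzero(m)
    P=onz('top',np.c_[(uu+.5)/8-.5+340,(vv+.5)/8-.5+180],.056);b=rect(P,f'top face {th}')
m=comp((Z>.042)&(Z<.1)&(p.min(2)<240)|(p.min(2)>=240)&(Z>.042),(370,205));vv,uu=np.nonzero(m);rect(onz('top',np.c_[uu,vv],.056),'depth comp')
# dock inner, upsampled
hs=cv2.cvtColor(cv2.resize(p[150:215,195:270],None,fx=8,fy=8,interpolation=cv2.INTER_LINEAR),cv2.COLOR_RGB2HSV).astype(int)
bl=(hs[...,0]>95)&(hs[...,0]<122)&(hs[...,1]>110)&(hs[...,2]>80)
vv,uu=np.nonzero(bl);rect(onz('top',np.c_[(uu+.5)/8-.5+195,(vv+.5)/8-.5+150],.051),'lip outer')
hs=cv2.cvtColor(cv2.resize(p[90:215,195:270],None,fx=8,fy=8,interpolation=cv2.INTER_LINEAR),cv2.COLOR_RGB2GRAY)
w=(Z>.02)&(Z<.06);w[:153]=0;m=comp(w,(245,178));vv,uu=np.nonzero(m);print(uu.min(),uu.max(),vv.min(),vv.max())
print(Z[160:200:4,205:256:5].round(3))
s=np.load('pics/side0.npz');hs=cv2.cvtColor(cv2.resize(s['p'],None,fx=4,fy=4,interpolation=cv2.INTER_LINEAR),cv2.COLOR_RGB2HSV).astype(int)
bl=(hs[...,0]>95)&(hs[...,0]<122)&(hs[...,1]>110)&(hs[...,2]>50);bl[:, :205*4]=0;bl[:,258*4:]=0;bl[:198*4]=0;bl[240*4:]=0
vv,uu=np.nonzero(bl);rect(onz('side',np.c_[(uu+.5)/4-.5,(vv+.5)/4-.5],.051),'side lip')
A=cv2.resize(s['p'][195:250,195:270],(750,550),interpolation=cv2.INTER_CUBIC);cv2.imwrite('pics/crop2.png',A[:,:,::-1])
```

```text
top face 190 [ 0.4908 -0.2233] [0.0592 0.075 ] 84.2 35836
top face 200 [ 0.491  -0.2234] [0.0584 0.0742] 84.2 34934
top face 215 [ 0.4912 -0.2235] [0.057 0.073] 84.2 33608
depth comp [ 0.49   -0.2211] [0.0544 0.0699] 84.1 496
lip outer [0.5408 0.1715] [0.0748 0.0906] 76.9 19172
205 254 153 204
[[ 4.000e-03  1.000e-03 -1.000e-03  4.900e-02  4.800e-02  4.800e-02
   3.000e-02  3.100e-02  3.400e-02  2.600e-02 -1.000e-03]
 [ 2.000e-03  1.179e+00  3.600e-02  5.300e-02  2.500e-02  4.400e-02
   4.800e-02  5.600e-02  3.000e-02 -3.000e-03 -2.000e-03]
 [-1.000e-03  2.000e-03  2.800e-02  4.400e-02  3.200e-02  2.500e-02
   2.300e-02  3.700e-02  4.800e-02  2.800e-02  2.000e-03]
 [-1.000e-03  2.000e-03  2.900e-02  4.200e-02  3.400e-02  2.700e-02
   3.100e-02  3.300e-02  4.900e-02  3.000e-02 -3.000e-03]
 [ 2.000e-03  2.900e-02  4.600e-02  3.000e-02  2.600e-02  3.000e-02
   3.400e-02  3.000e-02  3.200e-02  2.900e-02  0.000e+00]
 [-0.000e+00  2.800e-02  4.700e-02  3.100e-02  3.300e-02  2.900e-02
   3.200e-02  4.700e-02  3.000e-02  2.600e-02 -1.000e-03]
 [ 1.000e-03  2.700e-02  4.500e-02  3.200e-02  3.400e-02  3.300e-02
   2.900e-02  4.900e-02  3.200e-02 -4.000e-03  4.000e-03]
 [ 2.900e-02  2.800e-02  4.800e-02  3.000e-02  3.300e-02  2.900e-02
   3.000e-02  4.800e-02  3.100e-02  0.000e+00  2.000e-03]
 [ 2.700e-02  2.800e-02  3.100e-02  5.100e-02  4.600e-02  4.500e-02
   3.200e-02  3.300e-02  3.200e-02 -2.000e-03  3.000e-03]
 [ 0.000e+00  1.000e-03  1.300e-02  2.900e-02  2.800e-02  3.200e-02
   5.100e-02  2.900e-02  1.800e-02  0.000e+00 -1.000e-03]]
side lip [0.541  0.1777] [0.0727 0.0915] 74.5 1222
```

View pics/crop2.png

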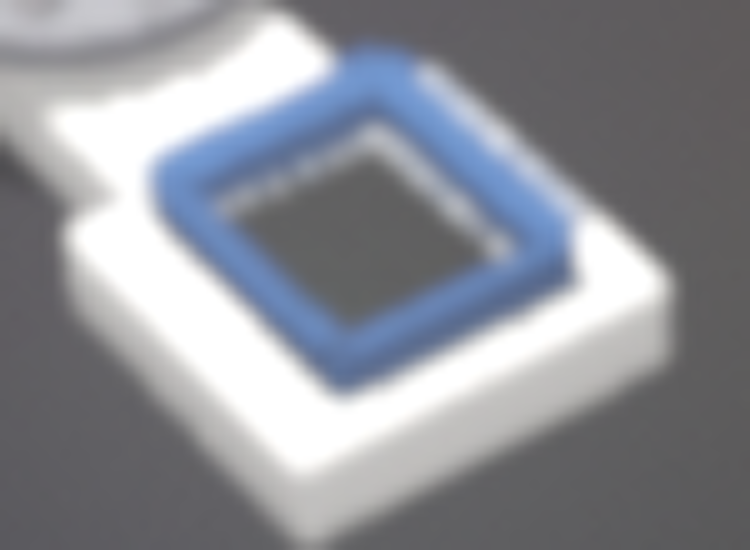

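Emit:
{"api": "arm_command", "payload": {"plan": [[0.088, 0, -0.02, -0.03, 0], [0.088, 0, -0.035, -0.055, 0], [0.088, 0, -0.035, -0.055, 0], [0.088, 0, -0.035, -0.055, 0], [0.088, 0, -0.035, -0.055, 0], [0.088, 0, -0.035, -0.055, 0], [0.088, 0, -0.03, -0.05, 0], [0.088, 0, -0.014, -0.021, 0.1], [0.088, 0, 0, 0, 0.18], [0.088, 0, 0, 0, 0.13], [0.088, 0, 0, 0, 0.063], [0.088, 0, 0, 0, 0]], "force": 25}}

```text
clock: 1.6
tool_pos: [0.4824, -0.2337, 0.2384]
eef_rot: [-0.706, 0.035, 0.706, 0.035]
contact_force: [0.3, 0.3, -0.0]
opening: 0.996
```

```bash
cat >> h.py <<'E'
def go(x,y,z,yawy):
    """shift along tool axes to reach TCP xyz (no roll), roll to bring tool y to heading yawy (deg, mod 180)"""
    s=r.get_state();M=R.from_quat(s['eef_rot']).as_matrix();h=np.degrees(np.arctan2(M[1,1],M[0,1]))
    roll=-(yawy-h);roll=(roll+90)%180-90
    print('t',round(float(s['clock']),2),'tcp',np.round(s['tool_pos'],4),'tilt',M[:,0].round(3),'hy',round(h,1),'q7',round(s['q'][6],2),'F',np.round(s['contact_force'],1),'open',round(float(s['opening'])*88.1,1))
    print('shift',(M.T@(np.array([x,y,z])-s['tool_pos'])).round(4),'roll',np.radians(roll).round(3))
E
python3 - <<'E'
from h import *
print('drive c',onz('top',[[370.6,208.5]],.056),'carousel',onz('top',[[246.6,130.4]],.07))
go(.491,-.223,.028,-95.8)
print(r.get_state()['q'].round(2))
for n in('top','side'): snap(n,n+'1')
a=cv2.imread('pics/top1.png')[150:260,310:430];b=cv2.imread('pics/side1.png')[90:210,250:400]
im=np.zeros((360,800,3),np.uint8);im[:330,:360]=cv2.resize(a,(360,330));im[:350,362:800]=cv2.resize(b,(438,350));cv2.imwrite('pics/c1.png',im)
E
```

```text
drive c [[ 0.49137187 -0.22502462  0.056     ]] carousel [[0.67711209 0.13642125 0.07      ]]
t 1.6 tcp [ 0.4824 -0.2337  0.2384] tilt [-0.001  0.    -1.   ] hy -95.7 q7 -1.32 F [ 0.3  0.3 -0. ] open 87.8
shift [ 0.2104 -0.0115 -0.0077] roll 0.001
[ 0.37  0.57 -0.01  1.84  0.01  0.73 -1.32]
```

View pics/c1.png

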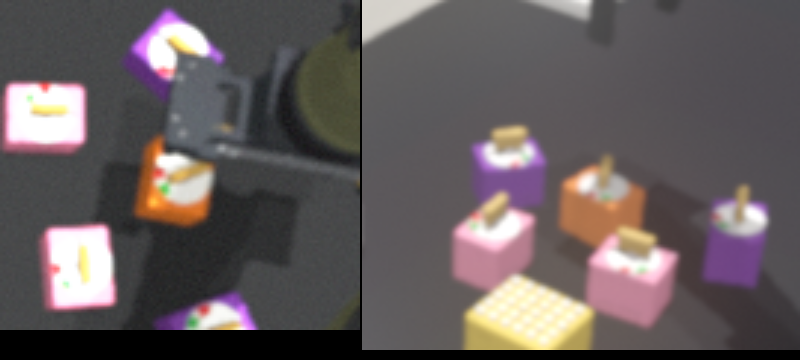

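Emit:
{"api": "arm_command", "payload": {"plan": [[0.088, 0.02, -0.006, -0.005, 0], [0.088, 0.04, -0.005, -0.003, 0], [0.088, 0.04, 0, 0, 0], [0.088, 0.04, 0, 0, 0], [0.088, 0.03, 0, 0, 0], [0.088, 0.025, 0, 0, 0], [0.088, 0.015, 0, 0, 0], [0.088, 0, 0, 0, 0]]}}

```text
clock: 2.7
tool_pos: [0.4913, -0.2236, 0.0281]
eef_rot: [-0.706, 0.035, 0.707, 0.036]
contact_force: [0.5, -0.5, 0.3]
opening: 0.998
```

Run:
```python
from h import *
go(.491,-.2235,.028,-95.8)
```

```text
t 2.7 tcp [ 0.4913 -0.2236  0.0281] tilt [-0.001  0.001 -1.   ] hy -95.8 q7 -1.35 F [ 0.5 -0.5  0.3] open 87.9
shift [ 0.0001 -0.0001  0.0003] roll 0.0
```

Emit:
{"api": "arm_command", "payload": {"plan": [[0.06, 0, 0, 0, 0], [0.055, 0, 0, 0, 0], [0.05, 0, 0, 0, 0], [0.045, 0, 0, 0, 0], [0.045, 0, 0, 0, 0], [0.045, 0, 0, 0, 0]], "force": 25}}

```text
clock: 3.45
tool_pos: [0.4919, -0.2238, 0.0291]
eef_rot: [0.706, -0.036, -0.706, -0.036]
contact_force: [-0.8, 0.1, 5.5]
opening: 0.585
```

Emit:
{"api": "arm_command", "payload": {"plan": [[0.045, -0.01, 0, 0, 0], [0.045, -0.025, 0, 0, 0], [0.045, -0.035, 0, 0, 0], [0.045, -0.035, 0, 0, 0], [0.045, -0.035, 0, 0, 0], [0.045, -0.01, 0, 0, 0], [0.045, 0, 0, 0, 0]]}}

```text
clock: 4.32
tool_pos: [0.4913, -0.2236, 0.1785]
eef_rot: [-0.706, 0.036, 0.706, 0.036]
contact_force: [-0.3, -0.8, -3.7]
opening: 0.587
```

Run:
```python
from h import *
go(.5408,.1715,.178,-103.1)
for n in('top','side'): snap(n,n+'2')
a=cv2.imread('pics/top2.png')[150:260,310:430];b=cv2.imread('pics/side2.png')[90:210,250:400]
im=np.zeros((360,800,3),np.uint8);im[:330,:360]=cv2.resize(a,(360,330));im[:350,362:800]=cv2.resize(b,(438,350));cv2.imwrite('pics/c2.png',im)
```

```text
t 4.33 tcp [ 0.4913 -0.2236  0.1785] tilt [-0.  0. -1.] hy -95.8 q7 -1.34 F [-0.3 -0.8 -3.7] open 51.7
shift [ 0.0005 -0.3981 -0.0093] roll 0.127
```

View pics/c2.png

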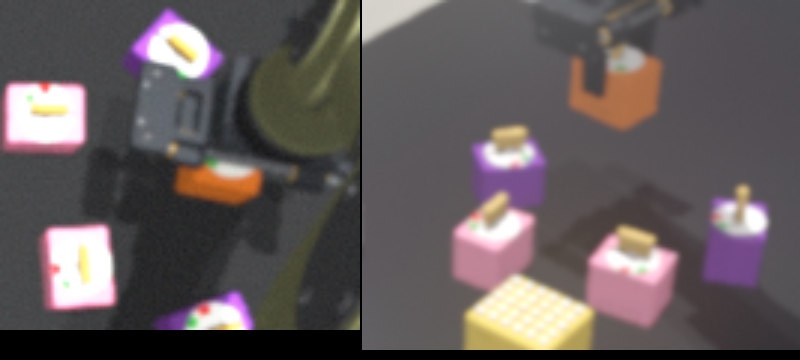

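Emit:
{"api": "arm_command", "payload": {"plan": [[0.045, 0, -0.02, 0, 0], [0.045, 0, -0.04, 0, 0], [0.045, 0, -0.05, 0, 0], [0.045, 0, -0.05, 0, 0], [0.045, 0, -0.05, 0, 0], [0.045, 0, -0.05, -0.009, 0], [0.045, 0, -0.05, 0, 0], [0.045, 0, -0.045, 0, 0], [0.045, 0, -0.03, 0, 0], [0.045, 0, -0.013, 0, 0.06], [0.045, 0, 0, 0, 0.067], [0.045, 0, 0, 0, 0]]}}

```text
clock: 5.92
tool_pos: [0.5398, 0.1711, 0.1771]
eef_rot: [-0.702, 0.081, 0.704, 0.079]
contact_force: [0.3, -0.1, -4.8]
opening: 0.591
```

Run:
```python
from h import *
go(.5408,.1715,.178,-103.1)
for n in('top','side'): snap(n,n+'3')
a=cv2.imread('pics/top3.png')[90:220,180:300];b=cv2.imread('pics/side3.png')[130:260,170:300]
im=np.zeros((400,780,3),np.uint8);im[:390,:360]=cv2.resize(a,(360,390));im[:390,365:755]=cv2.resize(b,(390,390));cv2.imwrite('pics/c3.png',im)
```

```text
t 5.92 tcp [0.5398 0.1711 0.1771] tilt [-0.003 -0.002 -1.   ] hy -103.0 q7 -2.05 F [ 0.3 -0.1 -4.8] open 52.0
shift [-0.0009 -0.0006 -0.0009] roll 0.002
```

View pics/c3.png

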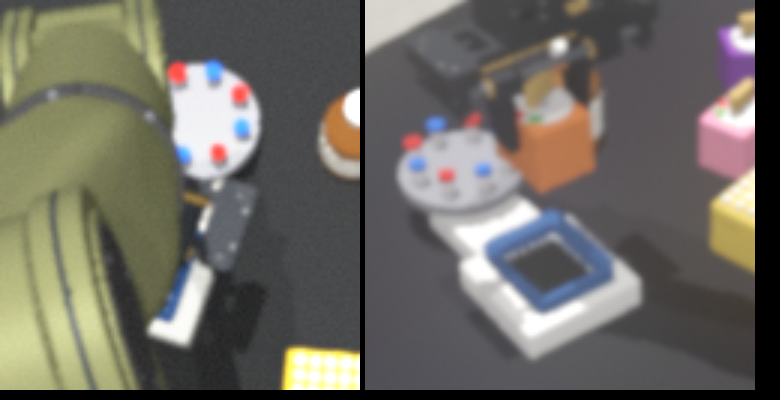

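Emit:
{"api": "arm_command", "payload": {"plan": [[0.045, 0.015, -0.0005, -0.001, 0], [0.045, 0.025, 0, 0, 0], [0.045, 0.025, 0, 0, 0], [0.045, 0.015, 0, 0, 0], [0.045, 0.01, 0, 0, 0], [0.045, 0, 0, 0, 0], [0.045, 0, 0, 0, 0]]}}

```text
clock: 6.9
tool_pos: [0.5425, 0.1717, 0.0893]
eef_rot: [0.703, -0.08, -0.702, -0.081]
contact_force: [0.4, -0.4, -3.5]
opening: 0.59
```

Run:
```python
from h import *
go(.5408,.1715,.0585,-103.1)
snap('side','side4')
b=cv2.imread('pics/side4.png')[150:250,190:290]
cv2.imwrite('pics/c4.png',cv2.resize(b,(600,600),interpolation=cv2.INTER_CUBIC))
```

```text
t 6.9 tcp [0.5425 0.1717 0.0893] tilt [ 0.001  0.    -1.   ] hy -103.1 q7 -2.04 F [ 0.4 -0.4 -3.5] open 51.9
shift [0.0308 0.0006 0.0017] roll 0.0
```

View pics/c4.png

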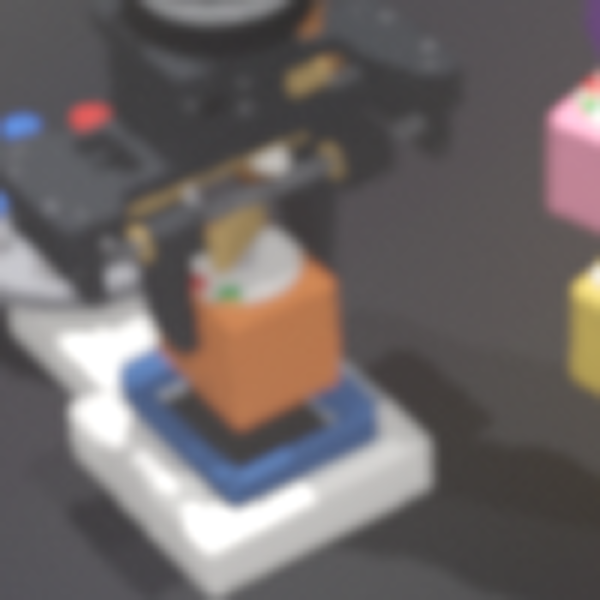

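Run:
```python
from h import *
a=np.radians(-13.1);ex=np.array([np.cos(a),np.sin(a)]);ey=np.array([-ex[1],ex[0]])
c=np.array([.5425,.1717])
for nm,x,y,z,cc in(('bottom near',-.034,.026,.061,c),('bot right',-.034,-.026,.061,c),('top near',-.034,.026,.117,c),('top right',-.034,-.026,.117,c)):
  P=np.r_[cc+x*ex+y*ey,z];u=proj('side',P)[0];print(nm,((u-[190,150]+.5)*6).round(0))
c=np.array([.5408,.1715])
for x,y in((-.045,.037),(-.045,-.037),(.045,.037),(.045,-.037)): print('lip',((proj('side',np.r_[c+x*ex+y*ey,.051])[0]-[190,150]+.5)*6).round(0))
```

```text
bottom near [240. 432.]
bot right [342. 382.]
top near [232. 328.]
top right [338. 279.]
lip [237. 477.]
lip [382. 405.]
lip [124. 364.]
lip [266. 299.]
```

Emit:
{"api": "arm_command", "payload": {"plan": [[0.045, 0.005, 0.0005, 0.0015, 0], [0.045, 0.006, 0, 0, 0], [0.045, 0.006, 0, 0, 0], [0.045, 0.005, 0, 0, 0], [0.045, 0.004, 0, 0, 0], [0.045, 0.002, 0, 0, 0], [0.045, 0, 0, 0, 0], [0.045, 0, 0, 0, 0]]}}

```text
clock: 7.95
tool_pos: [0.5405, 0.1714, 0.0609]
eef_rot: [0.703, -0.08, -0.702, -0.081]
contact_force: [0.1, 0.0, -5.7]
opening: 0.586
```

Run:
```python
from h import *
go(.5408,.1715,.0585,-103.1)
snap('side','side5')
b=cv2.imread('pics/side5.png')[150:250,190:290]
cv2.imwrite('pics/c5.png',cv2.resize(b,(600,600),interpolation=cv2.INTER_CUBIC))
```

```text
t 7.95 tcp [0.5405 0.1714 0.0609] tilt [ 0.  0. -1.] hy -103.1 q7 -2.03 F [ 0.1  0.  -5.7] open 51.6
shift [ 0.0024 -0.0001 -0.0003] roll 0.0
```

View pics/c5.png

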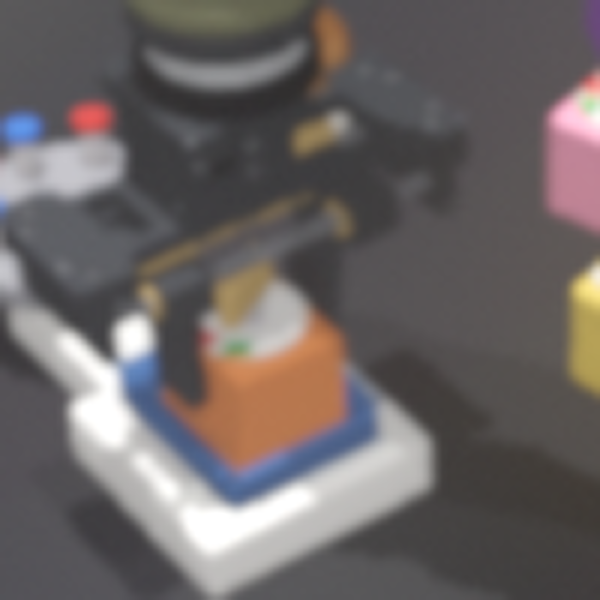

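Emit:
{"api": "arm_command", "payload": {"plan": [[0.045, 0.001, 0, 0, 0], [0.045, 0.001, 0, 0, 0], [0.045, 0.0005, 0, 0, 0], [0.045, 0, 0, 0, 0], [0.045, 0, 0, 0, 0]]}}

```text
clock: 8.62
tool_pos: [0.5404, 0.1714, 0.0591]
eef_rot: [0.703, -0.08, -0.702, -0.081]
contact_force: [-2.1, -0.2, 5.1]
opening: 0.588
```

Contact reached, so I'm releasing and backing off.

Emit:
{"api": "arm_command", "payload": {"plan": [[0.056, 0, 0, 0, 0], [0.065, 0, 0, 0, 0], [0.08, 0, 0, 0, 0], [0.088, 0, 0, 0, 0], [0.088, 0, 0, 0, 0], [0.088, -0.02, 0, 0, 0], [0.088, -0.04, 0, 0, 0], [0.088, -0.04, 0, 0, 0], [0.088, -0.02, 0, 0, 0], [0.088, 0, 0, 0, 0]]}}

```text
clock: 9.88
tool_pos: [0.5413, 0.1717, 0.1796]
eef_rot: [0.704, -0.08, -0.701, -0.081]
contact_force: [-0.1, -0.3, -1.2]
opening: 1.002
```

Emit:
{"api": "arm_command", "payload": {"plan": [[0.088, 0, 0.03, 0, 0], [0.088, 0, 0.06, 0, 0], [0.088, 0, 0.06, 0, 0], [0.088, 0, 0.05, 0, 0], [0.088, 0, 0.03, 0, 0], [0.088, 0, 0, 0, 0], [0.088, 0, 0, 0, 0]]}}

```text
clock: 10.75
tool_pos: [0.4884, -0.0511, 0.1775]
eef_rot: [-0.702, 0.08, 0.703, 0.08]
contact_force: [0.1, 1.2, 0.3]
opening: 1.0
```

Run:
```python
from h import *
go(.5408,.1715,.0585,-103.1)
for n in('top','side'): snap(n,n+'6')
a=cv2.imread('pics/top6.png')[140:220,190:270];b=cv2.imread('pics/side6.png')[170:250,190:270]
im=np.zeros((400,800,3),np.uint8);im[:,:400]=cv2.resize(a,(400,400),interpolation=cv2.INTER_CUBIC);im[:,400:]=cv2.resize(b,(400,400),interpolation=cv2.INTER_CUBIC);cv2.imwrite('pics/c6.png',im)
```

```text
t 10.75 tcp [ 0.4884 -0.0511  0.1775] tilt [-0.001  0.001 -1.   ] hy -103.0 q7 -1.71 F [0.1 1.2 0.3] open 88.1
shift [ 0.1192 -0.2286 -0.0012] roll 0.002
```

View pics/c6.png

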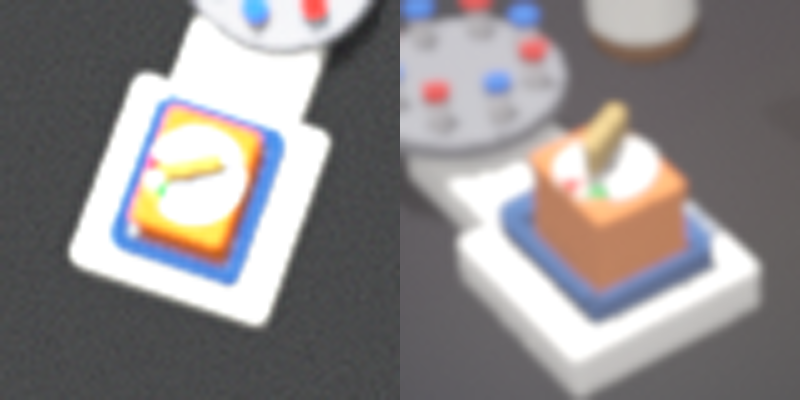

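```bash
cat >> h.py <<'E'
def comp(m,seed):
    k,l,st,c=cv2.connectedComponentsWithStats(m.astype(np.uint8),connectivity=4);return l==l[seed[1],seed[0]]
def rect(P,tag):
    b=cv2.minAreaRect(P[:,:2].astype(np.float32));print(tag,np.round(b[0],4),np.round(b[1],4),round(b[2],1),len(P));return b
E
python3 - <<'E'
from h import *
t=np.load('pics/top6.npz');p,d=t['p'],t['d']
x0,y0=210,150
up=cv2.resize(p[y0:y0+50,x0:x0+50],None,fx=12,fy=12,interpolation=cv2.INTER_CUBIC);cv2.imwrite('pics/c6b.png',up[:,:,::-1])
h=cv2.cvtColor(up,cv2.COLOR_RGB2HSV).astype(int)
tag=lambda m,z,n:(lambda vu:rect(onz('top',np.c_[(vu[1]+.5)/12-.5+x0,(vu[0]+.5)/12-.5+y0],z),n))(np.nonzero(m))
org=(h[...,0]>5)&(h[...,0]<27)&(h[...,1]>110)&(h[...,2]>190)
k,l,st,c=cv2.connectedComponentsWithStats(org.astype(np.uint8));i=1+np.argmax(st[1:,4]);tag(l==i,.086,'top face')
v,u=np.mgrid[165:190,220:240];uv=np.c_[u.ravel(),v.ravel()];Z=bydepth('top',uv,d[165:190,220:240].ravel())[:,2];print(np.percentile(Z,[10,25,50,75,90,98]).round(3))
a=np.radians(-13.1);ex=np.array([np.cos(a),np.sin(a)]);ey=np.array([-ex[1],ex[0]]);c=np.array([.5408,.1715])
for z in(.09,.106): print(z,((proj('top',np.r_[c,z])[0]-[x0,y0]+.5)*12).round())
for x in(-.034,.034):
  for y in(-.026,.026): print('corner',((proj('top',np.r_[c+x*ex+y*ey,.086])[0]-[x0,y0]+.5)*12).round())
s=np.load('pics/side6.npz')['p'];cv2.imwrite('pics/c6c.png',cv2.resize(s[180:235,205:260],(660,600)[::-1] if 0 else (600,600),interpolation=cv2.INTER_CUBIC)[:,:,::-1])
for x in(-.034,.034):
  for y in(-.026,.026): print('side corner',((proj('side',np.r_[c+x*ex+y*ey,.086])[0]-[205,180]+.5)*600/55).round())
E
```

```text
top face [0.5128 0.1723] [0.0576 0.0306] 89.7 12033
[0.052 0.083 0.086 0.089 0.11  0.116]
0.09 [224. 294.]
0.106 [218. 277.]
corner [283. 474.]
corner [ 66. 401.]
corner [383. 197.]
corner [168. 126.]
side corner [461. 288.]
side corner [272. 378.]
side corner [299. 144.]
side corner [113. 227.]
```

View pics/c6b.png

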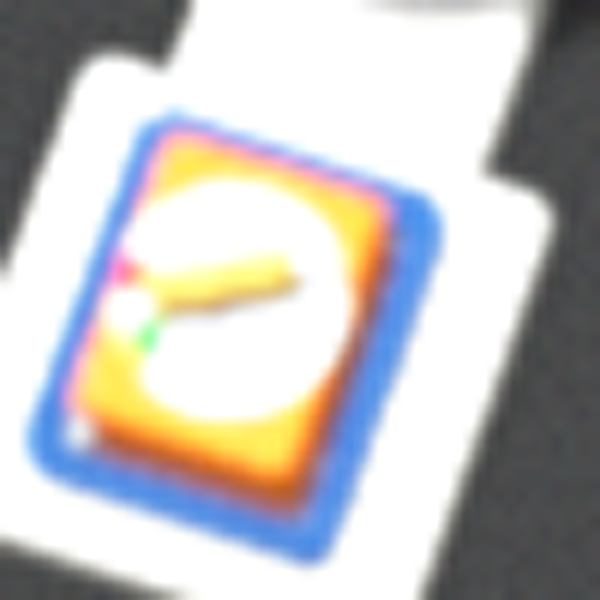

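View pics/c6c.png

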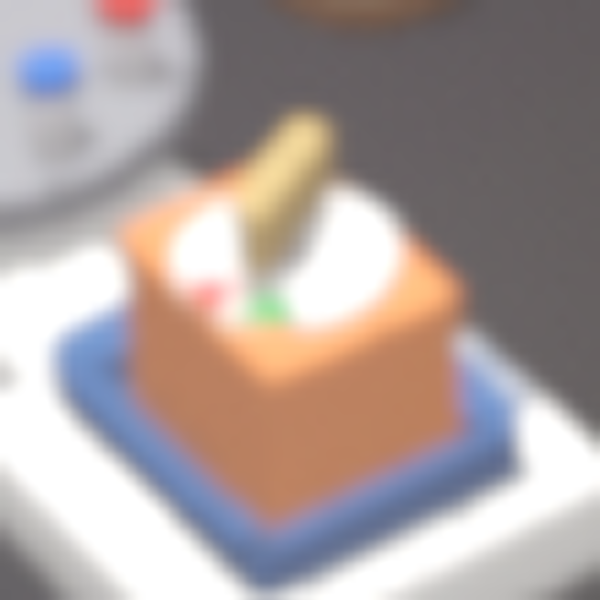

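```bash
cat >> h.py <<'E'
def keyfit(tag,c=(.5408,.1715),yaw=-13.1,z=.103):
    p=np.load(f'pics/{tag}.npz')['p'];x0,y0=210,150
    up=cv2.resize(p[y0:y0+50,x0:x0+50],None,fx=8,fy=8,interpolation=cv2.INTER_CUBIC);h=cv2.cvtColor(up,cv2.COLOR_RGB2HSV).astype(int)
    m=(h[...,0]>14)&(h[...,0]<32)&(h[...,1]>50)
    vv,uu=np.nonzero(m);P=onz('top',np.c_[(uu+.5)/8-.5+x0,(vv+.5)/8-.5+y0],z)[:,:2];
    P=P[np.hypot(*(P-c).T)<.021]
    (vx,vy,_,_)=cv2.fitLine(P.astype(np.float32),cv2.DIST_HUBER,0,.01,.01).ravel()
    hd=np.degrees(np.arctan2(vy,vx));print('key n',len(P),'mid',P.mean(0).round(4),'heading',round(hd,1),'v (mod pi)',np.radians((yaw-hd)%180).round(3),'size',cv2.minAreaRect(P.astype(np.float32))[1]);return hd
E
python3 - <<'E'
from h import *
keyfit('top6')
for z in(.095,.112):keyfit('top6',z=z)
E
```

```text
key n 2693 mid [0.5394 0.1715] heading -76.8 v (mod pi) 1.111 size (0.011895867995917797, 0.03617224097251892)
key n 2693 mid [0.5414 0.1723] heading -76.8 v (mod pi) 1.111 size (0.011984232813119888, 0.036441195756196976)
key n 2808 mid [0.5381 0.1709] heading -78.9 v (mod pi) 1.148 size (0.03451414406299591, 0.03042008727788925)
```

Emit:
{"api": "arm_command", "payload": {"plan": [[0.07, 0, 0, 0, -0.1], [0.05, 0, 0, 0, -0.18], [0.05, 0, 0, 0, -0.18], [0.05, 0, 0, 0, -0.18], [0.05, 0, 0, 0, -0.18], [0.05, 0, 0, 0, -0.18], [0.05, 0, 0, 0, -0.18], [0.05, 0, 0, 0, -0.18], [0.05, 0, 0, 0, -0.18], [0.05, 0, 0, 0, -0.18], [0.05, 0, 0, 0, -0.18], [0.05, 0, 0, 0, -0.13]]}}

```text
clock: 12.35
tool_pos: [0.4887, -0.0511, 0.1781]
eef_rot: [0.437, 0.556, -0.437, 0.556]
contact_force: [0.9, 0.5, 0.6]
opening: 0.57
```

Run:
```python
from h import *
go(.5405,.171,.1775,12.5)
```

```text
t 12.35 tcp [ 0.4887 -0.0511  0.1781] tilt [ 0.     0.001 -1.   ] hy 13.6 q7 -0.32 F [0.9 0.5 0.6] open 50.2
shift [ 0.0008  0.1027 -0.2036] roll 0.02
```

Emit:
{"api": "arm_command", "payload": {"plan": [[0.04, 0, 0.01, -0.02, 0], [0.04, 0, 0.025, -0.05, 0], [0.04, 0, 0.025, -0.05, 0.02], [0.04, 0, 0.025, -0.05, 0], [0.04, 0, 0.013, -0.025, 0], [0.04, 0, 0.005, -0.008, 0], [0.04, 0, 0, 0, 0], [0.04, 0, 0, 0, 0]]}}

```text
clock: 13.35
tool_pos: [0.5437, 0.166, 0.1779]
eef_rot: [0.444, 0.549, -0.446, 0.55]
contact_force: [0.1, 0.0, 0.4]
opening: 0.453
```

Run:
```python
from h import *
go(.5405,.171,.095,12.5);print(r.get_state()['q'].round(2))
```

```text
t 13.35 tcp [0.5437 0.166  0.1779] tilt [-0.001 -0.002 -1.   ] hy 12.0 q7 -0.63 F [0.1 0.  0.4] open 39.9
shift [ 0.0829 -0.002  -0.0057] roll -0.009
[-0.09  0.73 -0.49  1.79  0.49  0.75 -0.63]
```

Emit:
{"api": "arm_command", "payload": {"plan": [[0.04, 0.015, -0.002, -0.0055, 0], [0.04, 0.025, 0, 0, 0], [0.04, 0.02, 0, 0, 0], [0.04, 0.012, 0, 0, 0], [0.04, 0.008, 0, 0, 0], [0.04, 0.003, 0, 0, 0], [0.04, 0, 0, 0, 0], [0.04, 0, 0, 0, 0]]}}

```text
clock: 14.35
tool_pos: [0.5412, 0.1732, 0.0957]
eef_rot: [0.445, 0.55, -0.444, 0.55]
contact_force: [0.2, 1.1, -0.3]
opening: 0.455
```

Run:
```python
from h import *
go(.5405,.171,.095,12.5)
for n in('top','side'): snap(n,n+'7')
a=cv2.imread('pics/top7.png')[140:220,190:270];b=cv2.imread('pics/side7.png')[170:250,190:270]
im=np.zeros((400,800,3),np.uint8);im[:,:400]=cv2.resize(a,(400,400),interpolation=cv2.INTER_CUBIC);im[:,400:]=cv2.resize(b,(400,400),interpolation=cv2.INTER_CUBIC);cv2.imwrite('pics/c7.png',im)
```

```text
t 14.35 tcp [0.5412 0.1732 0.0957] tilt [ 0.001  0.    -1.   ] hy 12.1 q7 -0.73 F [ 0.2  1.1 -0.3] open 40.1
shift [ 0.0007 -0.0011  0.002 ] roll -0.007
```

View pics/c7.png

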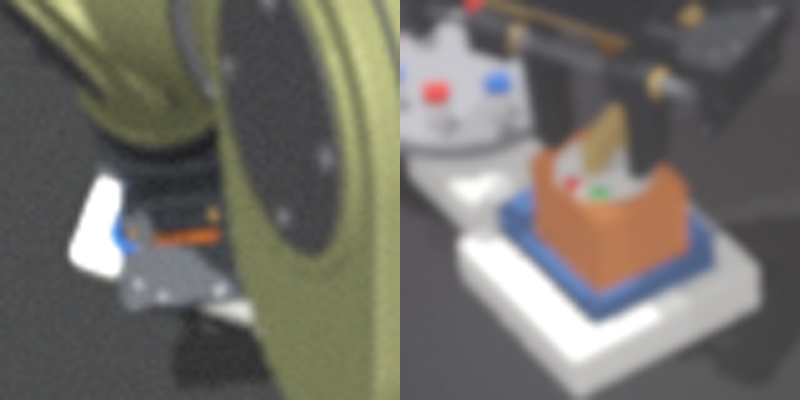

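Emit:
{"api": "arm_command", "payload": {"plan": [[0.025, 0, -0.001, 0.002, 0], [0.015, 0, 0, 0, 0], [0.01, 0, 0, 0, 0], [0.005, 0, 0, 0, 0], [0.005, 0, 0, 0, 0], [0.005, 0, 0, 0, 0]], "force": 40}}

```text
clock: 15.2
tool_pos: [0.5406, 0.1712, 0.0952]
eef_rot: [0.445, 0.55, -0.444, 0.55]
contact_force: [1.7, 1.3, -1.1]
opening: 0.113
```

Run:
```python
from h import *
go(.5405,.171,.095,12.5);print(r.get_state()['moment'])
```

```text
t 15.2 tcp [0.5406 0.1712 0.0952] tilt [ 0.001  0.    -1.   ] hy 12.1 q7 -0.73 F [ 1.7  1.3 -1.1] open 10.0
shift [ 0.0002 -0.0001  0.0001] roll -0.007
[ 0.12557711 -0.504167    0.03196779]
```

Emit:
{"api": "arm_command", "payload": {"plan": [[0.005, 0, 0, 0, 0.1], [0.005, 0, 0, 0, 0.12], [0.005, 0, 0, 0, 0.12], [0.005, 0, 0, 0, 0.12], [0.005, 0, 0, 0, 0.12], [0.005, 0, 0, 0, 0.12], [0.005, 0, 0, 0, 0.1], [0.005, 0, 0, 0, 0], [0.005, 0, 0, 0, 0]]}}

```text
clock: 16.32
tool_pos: [0.5401, 0.1712, 0.0952]
eef_rot: [0.623, 0.334, -0.623, 0.334]
contact_force: [0.3, 1.2, -1.1]
opening: 0.109
```

Run:
```python
from h import *
go(.5405,.171,.095,12.5);print(r.get_state()['moment'],r.get_state()['q'].round(2))
snap('side','side8');cv2.imwrite('pics/c8.png',cv2.resize(cv2.imread('pics/side8.png')[170:250,190:270],(600,600),interpolation=cv2.INTER_CUBIC))
```

```text
t 16.32 tcp [0.5401 0.1712 0.0952] tilt [-0.  0. -1.] hy -33.6 q7 -1.27 F [ 0.3  1.2 -1.1] open 9.6
shift [ 0.0002  0.0004 -0.0001] roll -0.805
[ 0.21090786 -0.22760448 -0.03018536] [-0.27  0.82 -0.2   1.86  0.31  0.49 -1.27]
```

View pics/c8.png

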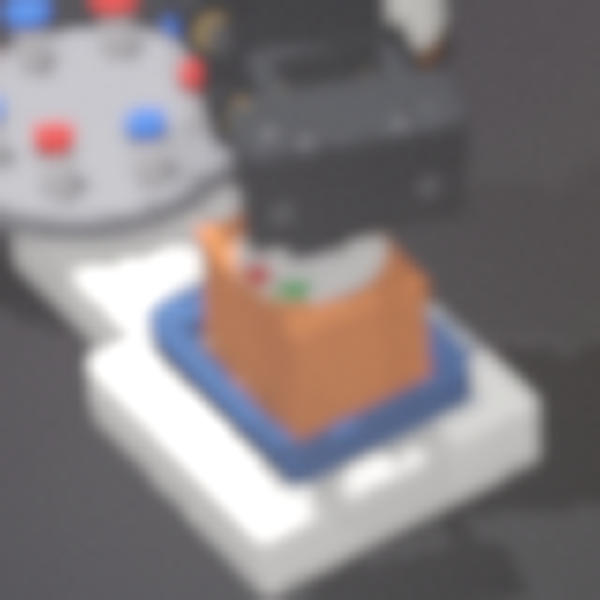

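Emit:
{"api": "arm_command", "payload": {"plan": [[0.005, 0, 0, 0, 0.1], [0.005, 0, 0, 0, 0.12], [0.005, 0, 0, 0, 0.12], [0.005, 0, 0, 0, 0.12], [0.005, 0, 0, 0, 0.1], [0.005, 0, 0, 0, 0.04], [0.005, 0, 0, 0, 0], [0.03, 0, 0, 0, 0], [0.05, 0, 0, 0, 0], [0.05, 0, 0, 0, 0]]}}

```text
clock: 17.62
tool_pos: [0.5401, 0.1704, 0.0951]
eef_rot: [-0.694, -0.134, 0.694, -0.134]
contact_force: [-0.8, 0.8, 0.6]
opening: 0.425
```

Emit:
{"api": "arm_command", "payload": {"plan": [[0.05, -0.02, 0, 0, 0], [0.05, -0.04, 0, 0, 0], [0.05, -0.02, 0, 0, 0], [0.05, 0, 0, 0, 0]]}}

```text
clock: 18.12
tool_pos: [0.5412, 0.171, 0.1765]
eef_rot: [0.695, 0.134, -0.693, 0.134]
contact_force: [0.1, -0.6, 1.1]
opening: 0.565
```

Run:
```python
from h import *
go(.48,-.05,.1775,-103);print(r.get_state()['q'].round(2))
for n in('top','side'): snap(n,n+'9')
a=cv2.imread('pics/top9.png')[140:220,190:270];b=cv2.imread('pics/side9.png')[170:250,190:270]
im=np.zeros((400,800,3),np.uint8);im[:,:400]=cv2.resize(a,(400,400),interpolation=cv2.INTER_CUBIC);im[:,400:]=cv2.resize(b,(400,400),interpolation=cv2.INTER_CUBIC);cv2.imwrite('pics/c9.png',im)
```

```text
t 18.12 tcp [0.5412 0.171  0.1765] tilt [ 0.003  0.001 -1.   ] hy -68.1 q7 -1.64 F [ 0.1 -0.6  1.1] open 49.8
shift [-0.0014  0.1823  0.1391] roll 0.608
[-0.35  0.69 -0.06  1.81  0.07  0.64 -1.64]
```

View pics/c9.png

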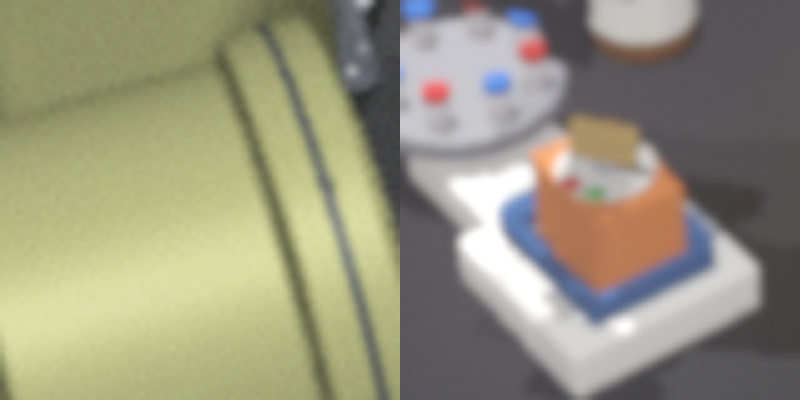

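Emit:
{"api": "arm_command", "payload": {"plan": [[0.05, 0, 0, 0, -0.1], [0.05, 0, 0, 0, -0.18], [0.05, 0, 0, 0, -0.18], [0.05, 0, 0, 0, -0.18], [0.05, 0, 0, 0, -0.18], [0.05, 0, 0, 0, -0.18], [0.05, 0, 0, 0, -0.18], [0.05, 0, 0, 0, -0.18], [0.05, 0, 0, 0, -0.18], [0.05, 0, 0, 0, -0.1], [0.05, 0, 0, 0, 0]]}}

```text
clock: 19.6
tool_pos: [0.5394, 0.1705, 0.1738]
eef_rot: [0.375, 0.6, -0.376, 0.598]
contact_force: [0.6, -0.0, 0.0]
opening: 0.568
```

Run:
```python
from h import *
go(.5405,.171,.1775,-68.1);print(r.get_state()['q'].round(2))
```

```text
t 19.6 tcp [0.5394 0.1705 0.1738] tilt [-0.003 -0.    -1.   ] hy 25.8 q7 -0.44 F [ 0.6 -0.   0. ] open 50.0
shift [-0.0037  0.0012 -0.    ] roll -1.503
[-0.08  0.74 -0.54  1.8   0.53  0.75 -0.44]
```

Emit:
{"api": "arm_command", "payload": {"plan": [[0.05, 0, 0, 0, -0.1], [0.05, 0, 0, 0, -0.18], [0.05, 0, 0, 0, -0.18], [0.05, 0, 0, 0, -0.18], [0.05, 0, 0, 0, -0.18], [0.05, 0, 0, 0, -0.18], [0.05, 0, 0, 0, -0.18], [0.05, 0, 0, 0, -0.17], [0.05, 0, 0, 0, -0.1], [0.05, 0, 0, 0, -0.04], [0.05, 0, 0, 0, 0]]}}

```text
clock: 20.98
tool_pos: [0.54, 0.1708, 0.1747]
eef_rot: [-0.13, 0.695, 0.13, 0.695]
contact_force: [-0.6, -1.4, -0.6]
opening: 0.567
```

Run:
```python
from h import *
go(.5404,.171,.0952,-68.1);print(r.get_state()['q'].round(2))
```

```text
t 20.98 tcp [0.54   0.1708 0.1747] tilt [-0.001 -0.    -1.   ] hy 111.1 q7 0.77 F [-0.6 -1.4 -0.6] open 50.0
shift [0.0795 0.     0.0005] roll -0.014
[ 0.12  0.85 -0.93  1.79  0.83  0.95  0.77]
```

Emit:
{"api": "arm_command", "payload": {"plan": [[0.04, 0.02, 0, 0.0005, 0], [0.04, 0.025, 0, 0, 0], [0.04, 0.018, 0, 0, 0], [0.04, 0.01, 0, 0, 0], [0.04, 0.0065, 0, 0, 0], [0.04, 0, 0, 0, 0], [0.04, 0, 0, 0, 0]]}}

```text
clock: 21.85
tool_pos: [0.5411, 0.1713, 0.0963]
eef_rot: [-0.13, 0.695, 0.13, 0.695]
contact_force: [-0.3, 0.6, 0.4]
opening: 0.453
```

Run:
```python
from h import *
go(.5404,.171,.0952,-68.1)
snap('side','side10');cv2.imwrite('pics/c10.png',cv2.resize(cv2.imread('pics/side10.png')[170:250,190:270],(600,600),interpolation=cv2.INTER_CUBIC))
```

```text
t 21.85 tcp [0.5411 0.1713 0.0963] tilt [ 0.001  0.    -1.   ] hy 111.2 q7 0.66 F [-0.3  0.6  0.4] open 39.9
shift [ 0.0011 -0.0001 -0.0007] roll -0.012
```

View pics/c10.png

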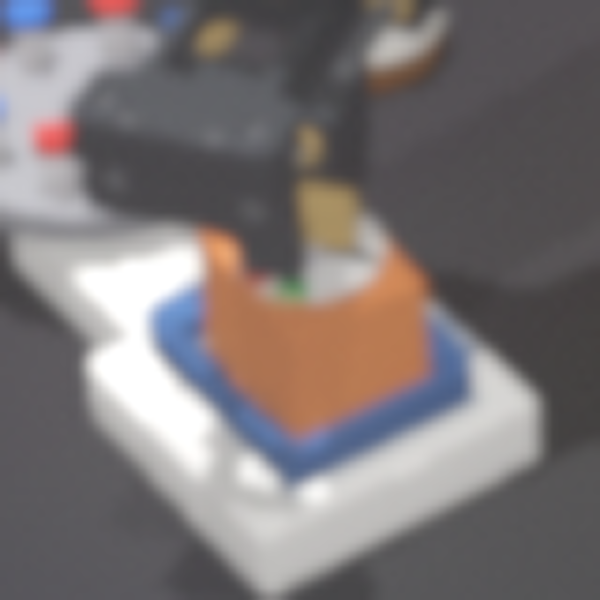

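Key is between the fingers. I'll close on it and wind to about 3.55 first.

Emit:
{"api": "arm_command", "payload": {"plan": [[0.025, 0.001, 0, -0.0005, 0], [0.015, 0, 0, 0, 0], [0.01, 0, 0, 0, 0], [0.005, 0, 0, 0, 0], [0.005, 0, 0, 0, 0], [0.005, 0, 0, 0, 0]], "force": 40}}

```text
clock: 22.65
tool_pos: [0.5402, 0.1714, 0.0948]
eef_rot: [-0.13, 0.695, 0.131, 0.695]
contact_force: [-0.3, 1.5, -0.5]
opening: 0.115
```

Emit:
{"api": "arm_command", "payload": {"plan": [[0.005, 0, 0, 0, 0.08], [0.005, 0, 0, 0, 0.12], [0.005, 0, 0, 0, 0.12], [0.005, 0, 0, 0, 0.12], [0.005, 0, 0, 0, 0.12], [0.005, 0, 0, 0, 0.12], [0.005, 0, 0, 0, 0.12], [0.005, 0, 0, 0, 0.12], [0.005, 0, 0, 0, 0.08], [0.005, 0, 0, 0, 0], [0.005, 0, 0, 0, 0]]}}

```text
clock: 24.02
tool_pos: [0.5404, 0.1716, 0.0949]
eef_rot: [0.219, 0.672, -0.218, 0.673]
contact_force: [1.3, 3.0, -0.1]
opening: 0.108
```

Run:
```python
from h import *
go(.5404,.171,.0952,-68.1);print(r.get_state()['moment'])
snap('side','side11');cv2.imwrite('pics/c11.png',cv2.resize(cv2.imread('pics/side11.png')[170:250,190:270],(600,600),interpolation=cv2.INTER_CUBIC))
```

```text
t 24.02 tcp [0.5404 0.1716 0.0949] tilt [ 0.001  0.001 -1.   ] hy 54.0 q7 -0.18 F [ 1.3  3.  -0.1] open 9.5
shift [-0.0003 -0.0005  0.0004] roll -1.01
[ 0.74815122 -0.30971476  0.03734865]
```

View pics/c11.png

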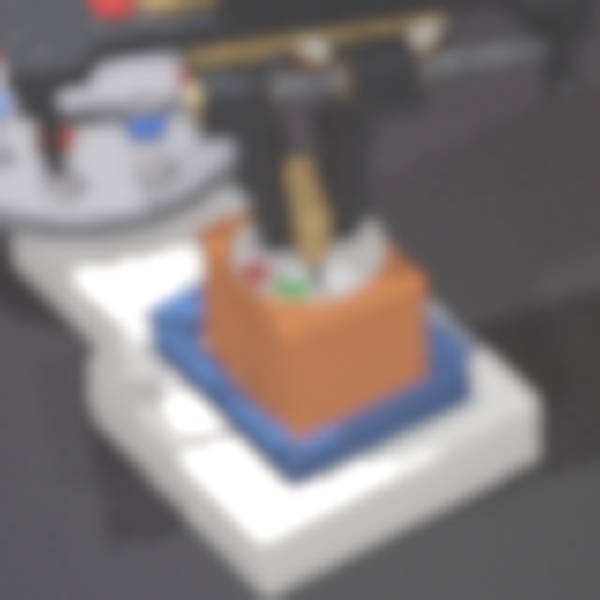

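Emit:
{"api": "arm_command", "payload": {"plan": [[0.005, 0, 0, 0, 0.08], [0.005, 0, 0, 0, 0.1], [0.005, 0, 0, 0, 0.1], [0.005, 0, 0, 0, 0.08], [0.005, 0, 0, 0, 0], [0.005, 0, 0, 0, 0], [0.005, 0, 0, 0, 0]]}}

```text
clock: 24.95
tool_pos: [0.5404, 0.1715, 0.0949]
eef_rot: [0.336, 0.622, -0.335, 0.622]
contact_force: [0.3, 3.5, 0.4]
opening: 0.111
```

Run:
```python
from h import *
go(.5404,.171,.0952,-68.1)
snap('side','side12');cv2.imwrite('pics/c12.png',cv2.resize(cv2.imread('pics/side12.png')[170:250,190:270],(600,600),interpolation=cv2.INTER_CUBIC))
```

```text
t 24.95 tcp [0.5404 0.1715 0.0949] tilt [ 0.     0.001 -1.   ] hy 33.4 q7 -0.46 F [0.3 3.5 0.4] open 9.8
shift [-0.0003 -0.0003  0.0004] roll -1.371
```

View pics/c12.png

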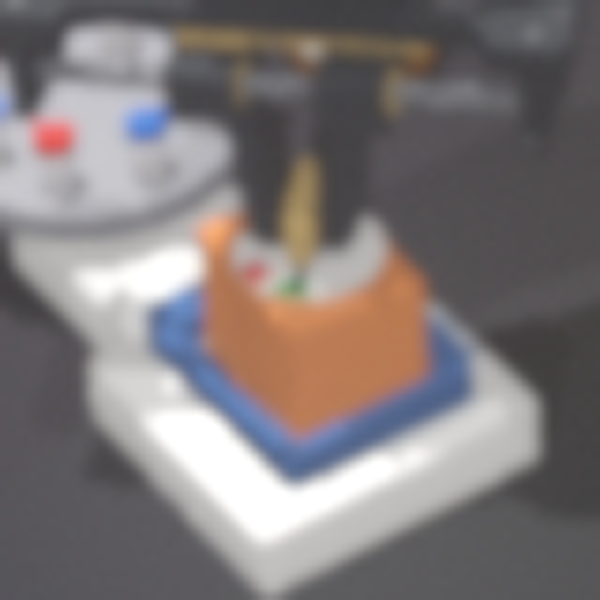

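Pointer is over the green (295,287), with an estimated v of 3.90. I'll let go and back off to check.

Emit:
{"api": "arm_command", "payload": {"plan": [[0.015, 0, 0, 0, 0], [0.03, 0, 0, 0, 0], [0.05, 0, 0, 0, 0], [0.05, 0, 0, 0, 0], [0.05, -0.02, 0, 0, 0], [0.05, -0.04, 0, 0, 0], [0.05, -0.04, 0, 0, 0], [0.05, -0.02, 0, 0, 0]]}}

```text
clock: 26.0
tool_pos: [0.5408, 0.1712, 0.2169]
eef_rot: [0.337, 0.622, -0.335, 0.623]
contact_force: [0.2, 1.0, 0.0]
opening: 0.569
```

Run:
```python
from h import *
go(.47,-.07,.21,33)
```

```text
t 26.0 tcp [0.5408 0.1712 0.2169] tilt [ 0.002  0.001 -1.   ] hy 33.3 q7 -0.33 F [0.2 1.  0. ] open 50.1
shift [ 0.0065 -0.1916  0.1628] roll 0.005
```

Emit:
{"api": "arm_command", "payload": {"plan": [[0.05, 0, -0.02, 0.017, 0], [0.05, 0, -0.04, 0.035, 0], [0.05, 0, -0.045, 0.038, 0], [0.05, 0, -0.045, 0.038, 0], [0.05, 0, -0.03, 0.025, 0], [0.05, 0, -0.012, 0.01, 0], [0.05, 0, 0, 0, 0]]}}

```text
clock: 26.88
tool_pos: [0.4694, -0.0707, 0.2148]
eef_rot: [0.336, 0.622, -0.336, 0.622]
contact_force: [0.8, -0.3, -0.2]
opening: 0.567
```

Run:
```python
from h import *
for n in('top','side'): snap(n,n+'13')
keyfit('top13')
a=cv2.imread('pics/top13.png')[150:200,210:260];b=cv2.imread('pics/side13.png')[180:235,205:260]
im=np.zeros((400,800,3),np.uint8);im[:,:400]=cv2.resize(a,(400,400),interpolation=cv2.INTER_CUBIC);im[:,400:]=cv2.resize(b,(400,400),interpolation=cv2.INTER_CUBIC);cv2.imwrite('pics/c13.png',im)
```

```text
key n 3003 mid [0.5391 0.1725] heading -61.9 v (mod pi) 0.851 size (0.015113145112991333, 0.034098025411367416)
```

View pics/c13.png

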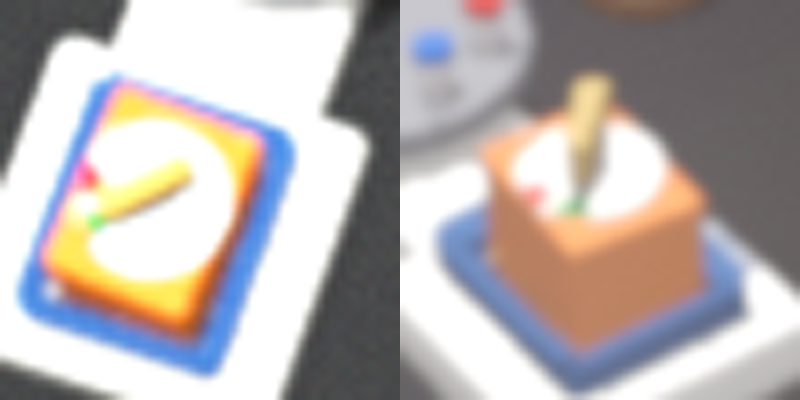

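View pics/top13.png

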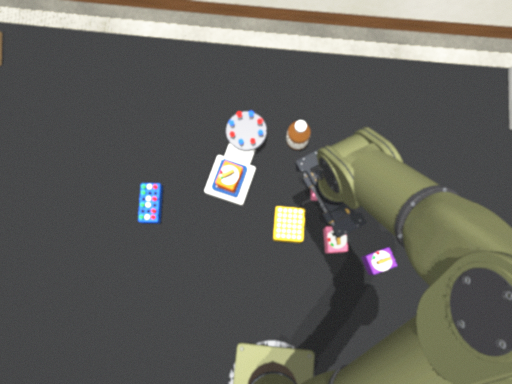

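Run:
```python
from h import *
print(r.finish_job(), r.get_state()['clock'])
```

```text
the job is handed in; nothing more can be done
the job is handed in; nothing more can be done
```

I set the orange drive into the blue-walled well, key up, and let go of it. I then wound the key clockwise in part turns, regripping once, from about 1.1 rad to about 3.9 rad. It was handed in at about 27 s.

**Last checks:**
- **Pointer:** it lies in the green sector in the side view, and it never got near the red. The wrist heading gives v ≈ 3.90. The fit to the brass key in the top view gives 3.99, so the two differ by 0.09 rad; both are inside 3.6 to 4.2.
- **Drive:** the corners and top height matched a seated drive just after I let go. In the last pictures it still looks seated, and the robot is clear of it.
- **Bystanders:** the tip box, bottle and rack look unmoved in the last top picture. I compared them by eye only, not by measurement. The pink and purple look-alikes were not touched, though the arm partly hides some of them in that picture.
- **Forces:** the highest contact force I read was about 6 N, at the end of moves only; I have no readings from within a move.

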